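# Turn the photo turntable to the tankard and release the shutter

## Task

Turn the photo turntable by gently pushing the upright pegs on its rim until the brass tankard, the open cup with a handle on its side, stands squarely in front of the camera lens, and leave it standing still there. Then photograph it by pressing the push button on the shutter release box all the way in once it is lined up, not before, and let go. Push only, never pinch or lift anything; do not touch the brass pieces on the turntable, and leave the other things on the table where they are.

Things in the scene. Friction and masses are not known exactly. Their poses are not given: they have to be found in the camera images.
- stand: Fixed photo stand: round black base under the turntable, and a rail 50 mm wide, 12 mm high that runs out along the stand's own +x to a camera. Origin: on the table surface, on the turntable's vertical axis. The lens looks back along the stand's x axis (y = 0); a thing on the stand's +x axis, on the lens side of the turntable axis, is squarely in front of the lens.
- lens (a point): Centre of the lens front, 246 mm from the turntable axis, 94 mm above the table. The black camera behind it is 110 mm wide and reaches to 332 mm from the axis, top 143 mm above the table.
- turntable (a joint): Angle (rad) of the turntable on the stand, growing anticlockwise seen from above; turns freely both ways, more than three turns from the start. Light friction, about 1 N at the pegs; it stops almost at once when no longer pushed, and the brass pieces ride round with it. Dark round disc 270 mm across, its top 50 mm above the table.
- peg0 (a point): Top centre of one of six equal upright round brass pegs, 14 mm thick, on lugs around the disc's rim, 160 mm from the axis and 60 degrees apart. Peg tops are 92 mm, lug tops 46 mm above the table. This peg is at angle = joint value, anticlockwise from the stand's +x axis; the others follow every 60 degrees.
- tankard: The piece to be photographed: open brass cup, mouth 54 mm across, 64 mm tall, with a handle on its side (own +y, reaching about 50 mm from the axis). Stands loose on the turntable about 75 mm from the turntable axis. Origin: centre of its underside. Its handle may point anywhere.
- candlestick: Brass candlestick, 56 mm foot, 78 mm tall, standing loose on the turntable. Origin: centre of its underside.
- bell: Brass hand bell, 56 mm across, 72 mm tall with a slim grip on top, standing loose on the turntable. Origin: centre of its underside.
- canister: Round closed brass canister, 56 mm across, 64 mm tall with a small knob on its lid, standing loose on the turntable. Origin: centre of its underside.
- release_box: Fixed shutter release: black box 75 x 60 x 24 mm on the table to the left or right of the turntable, with a round push button on top. Origin: centre of its underside.
- release (a joint): Travel of the push button (m): 0 up, 0.006 fully in; springs back by itself, about 5 N fully in.
- release_top (a point): Centre of the top face of the push button (32 mm across, moves straight down when pressed).
- tape: Grey tape measure, 68 x 60 x 35 mm, loose on the table on the other side from the release box. Origin: centre of its underside.
- jar: Closed glass jar, 64 mm across, 75 mm tall, loose on the table. Origin: centre of its underside.
- tin: Closed round tin, 72 mm across, 75 mm tall, loose on the table. Origin: centre of its underside.
Things that resemble listed ones, but are neither listed nor needed, are in the scene too. Leave any turquoise look-alike of the canister alone. What is shaped like the bell but blue is not meant.

How it is judged:
On the way, in this order (a step that is already met when the one before it is completed fails the run):
1. the tankard stands in front of the lens (within 10 mm of the lens axis) and the turntable is still (y of tankard in the frame of stand between -0.01 and 0.01 m and x of tankard in the frame of stand above 0.04 m and velocity of joint turntable between -0.03 and 0.03 rad/s), for 0.3 s.
2. the shutter button is pressed in (over 4 mm) with the tankard in front of the lens (y of tankard in the frame of stand between -0.01 and 0.01 m and x of tankard in the frame of stand above 0.04 m and value of joint release above 0.004 m), for 0.02 s.
At the end, for the whole second after the job is handed in: The tankard's centre is within 10 mm of the lens axis, on the lens side of the turntable axis (over 40 mm from it); the turntable is still (under 0.03 rad/s); the shutter button has been pressed over 4 mm and is up again (under 2 mm); all four brass pieces stand upright on the turntable (all of step 1 and value of joint release below 0.002 m and angle between each of tankard, candlestick, bell, canister's own z axis and vertical below 0.15 rad); the robot touches nothing.
It fails at once if the shutter button is pressed (over 3 mm) while the tankard is not in front of the lens (over 10 mm off the axis) (value of joint release above 0.003 m and not (y of tankard in the frame of stand between -0.01 and 0.01 m and x of tankard in the frame of stand above 0.04 m)).
It fails at once if a brass piece on the turntable is touched by the robot (over 0.5 N) (contact force between any of the fingers, the arm and tankard above 0.5 N or contact force between any of the fingers, the arm and candlestick above 0.5 N or contact force between any of the fingers, the arm and bell above 0.5 N or contact force between any of the fingers, the arm and canister above 0.5 N).
It fails at once if a brass piece is lifted over 10 mm, knocked off or tipped (height (world z) of any of tankard, candlestick, bell, canister above 0.06 m or height (world z) of any of tankard, candlestick, bell, canister below 0.04 m or angle between any of tankard, candlestick, bell, canister's own z axis and vertical above 0.35 rad).
It fails at once if the turntable is pinched or pushed hard (over 40 N), or spun fast (over 2.5 rad/s) (contact force between any of the fingers, the arm and turntable above 40 N or velocity of joint turntable above 2.5 rad/s or velocity of joint turntable below -2.5 rad/s).
It fails at once if another thing on the table is moved over 20 mm (distance of any of tape, jar, tin from where it was at the start of the episode above 0.02 m).
It also fails if it takes over 64 s, if anything falls off the work surface, if the arm or the gripper's body presses on something with over 40 N, if the wrist force passes 120 N, or if a joint passes its speed limit or range.

## Robot

A 6-joint arm with a two-finger parallel gripper is mounted at the origin on the work surface. World frame = base frame: x ahead of the robot, y to its left, z up, the work surface at z = 0. Lengths are in m, angles in rad, forces in N, time in s.
With the tool pointing down it reaches from about 0.425 to 0.95 m from the base axis. Payload 14.7 kg.
Tool frame: the origin (TCP) lies at the very end of the fingers, on their centre line; the grasp point (between the pads) lies 19 mm behind it (ctrl.grasp_offset is the distance from the TCP to the grasp point, in m); z points along the fingers, x is the direction in which the jaws open and shut, and the axes are right-handed (so a half turn about z gives the same grasp; the last joint's range is limited). The gripper opens to 85 mm and grips with 20 to 120 N. Pads are 22 mm wide; open, the fingers measure 114 mm over their backs; the gripper's body (76 mm by 85 mm) begins 54 mm behind the grasp point. The pads swing forward as they close: fully open they stand 13 mm farther back than shut.
Start: joints at [1.075, 0.48, 1.596, -0, 1.065, -0.047], TCP at [0.282, 0.586, 0.231] pointing down, gripper open.
Joint ranges: [-2.75, 2.75], [-0.82, 2.05], [0.23, 2.67], [-1.56, 4.7], [0.09, 2.69], [-2.92, 2.92]. Speed limits (rad/s): [1.89, 1.89, 2.39, 3.01, 3.01, 3.01].

## Interface

Orientations are given as a 3x3 rotation matrix whose columns are the frame's x, y, z axes.
In Python, from cell import monitor, vision, job, ctrl gives the robot as it stands.
- The arm moves only by the tool play_rows, never from a script. Its argument "moves" is a list of rows, each an object with "hand": the opening, from -1 (shut) to 1 (fully open); "travel": the shift along the tool's x, y, z in cm, a list of three; "yaw": the turn about the tool's z in rad. In form: [{"hand": hand, "travel": [tx, ty, tz], "yaw": yaw}, ...]. A call has 1 to 5 rows; each row shifts and turns the commanded pose from where the row before left it, along the tool's axes as they then stand; what a row does not reach is not made up. A row lasts 1/8 s, in which the tool goes at most 62.5 mm and 10.7 degrees, less where a joint would pass 70% of its speed; a pose out of reach is approached as far as the arm can. A call is refused whole if a number of a shift passes 6.25 or a number of a turn 0.188, either way. A call with a gripper value outside its range is refused whole. The fingers move at their own pace and stop on an object; "squeeze" is the grip in N (left out, the last holds). Time passes only in rows, so rows that do not move let the fingers close. It gives the time, the measured TCP pose, the force and the opening at its end, in the units of the state.
- monitor.read_state(): the state, without advancing time (a new reading comes with each control period).
- vision.grab_frame(name): name is "scene" or "top" or "wrist"; returns (picture, depth): 480x640x3 uint8, red, green, blue; 480x640 float32, m along the optical axis (not along the pixel's ray), 0 where there is no reading.
- vision.calibration(name): a dict with "intrinsics" (3x3 intrinsics, pixels), "k1" (the pictures are not rectified: a ray, as slopes to the right and down, at radius r is drawn at 1 + k1 r^2 times it, then the intrinsics apply), "xyz" and "attitude" of the camera in the world. Camera axes: x right, y down, z forward; pixel columns grow to the right and rows downward; lengths in m; the calibration is good to about 2 mm. A picture is of the moment at which its call begins: read the wrist's pose just before it. calibration takes no time and is no camera call; for the wrist camera it gives the pose at the moment of the call.
- job.finish_job(): hands the job in, once; it reports no verdict.
The state is a dict: "clock": time; "q": joint angles; "qd": joint speeds; "joint_torque": joint torques, N m; "ee_pos": TCP position; "tool_rot": TCP orientation; "ft_force": force on the tool from outside, world axes, zero at the start; "moment": the same for the moment, N m; "width": finger opening in m.
Only numpy, scipy, OpenCV 4.12 (cv2) and the standard library are available. Lean on these libraries where they do the work, as an engineer would, in place of code of your own. Each camera call takes 0.05 s, during which the arm holds its last target.

## Working session

There is one attempt and no reset: what is moved stays moved. The work goes in short steps, Python scripts to look and compute and a tool call to move; the robot and the scene stay as the last step left them, time stands still between calls to the robot, and variables do not carry over. Pictures are saved under pics/ and viewed, and the job is handed in when it is done.

Besides the shell and the picture viewer there is one more tool, called after ">>>" as name(argument=value, ...), one argument or row to a line, values as JSON. play_rows: Moves the arm, as the interface text tells. Its arguments: {"type":"object","properties":{"moves":{"type":"array"},"squeeze":{"type":"number"}},"required":["moves"]}

```bash
ls; mkdir -p pics
python3 - <<'E'
from cell import monitor, vision, job, ctrl
import cv2,numpy as np
for n in ["scene","top","wrist"]:
    p,d=vision.grab_frame(n); cv2.imwrite(f"pics/a_{n}.png",p[:,:,::-1]); np.save(f"pics/a_{n}_d.npy",d)
    c=vision.calibration(n);print(n,c)
s=monitor.read_state();print(s)
E
```

```text
pics
scene {'intrinsics': array([[515.74653687,   0.        , 323.03035259],
       [  0.        , 515.74653687, 246.6206539 ],
       [  0.        ,   0.        ,   1.        ]]), 'k1': -0.003246027870864542, 'xyz': array([ 0.99735586, -0.45570048,  0.98012882]), 'attitude': array([[ 0.75710242,  0.52832966, -0.38427034],
       [ 0.65321414, -0.62152464,  0.43245625],
       [-0.01035402, -0.57842449, -0.81567022]])}
top {'intrinsics': array([[463.67583975,   0.        , 312.13619107],
       [  0.        , 463.67583975, 241.98827922],
       [  0.        ,   0.        ,   1.        ]]), 'k1': -0.11882580655378727, 'xyz': array([0.3890605 , 0.01921844, 1.06586311]), 'attitude': array([[-0.19689391, -0.96069997,  0.1956741 ],
       [-0.98042427,  0.19314106, -0.03827258],
       [-0.00102424, -0.19937927, -0.97992186]])}
wrist {'intrinsics': array([[331.68569226,   0.        , 319.38039402],
       [  0.        , 331.68569226, 238.31144045],
       [  0.        ,   0.        ,   1.        ]]), 'k1': 0.004751914114094266, 'xyz': array([0.21784799, 0.61688287, 0.37407115]), 'attitude
[... 242 characters left out ...]
6,
        1.06510276e+00, -4.66235007e-02]), 'qd': array([ 5.51535161e-04, -1.32738407e-03, -2.27349165e-03,  8.46995325e-04,
       -8.29055375e-04,  6.88590658e-05]), 'joint_torque': array([ 9.65688560e-04, -9.51140785e+01, -4.30455601e+01, -1.16608999e-04,
        8.06988333e-03,  4.17859633e-05]), 'ee_pos': array([0.28186698, 0.58536137, 0.23081046]), 'tool_rot': array([[ 4.33873540e-01,  9.00973670e-01, -4.43593703e-04],
       [ 9.00973292e-01, -4.33873765e-01, -8.26585163e-04],
       [-9.37195138e-04, -4.10326478e-05, -9.99999560e-01]]), 'ft_force': array([-0.0328268 , -0.23283373,  0.75705723]), 'moment': array([-0.00654978,  0.02288121, -0.02204174]), 'width': 0.08529611674182379}
```

View pics/a_top.png

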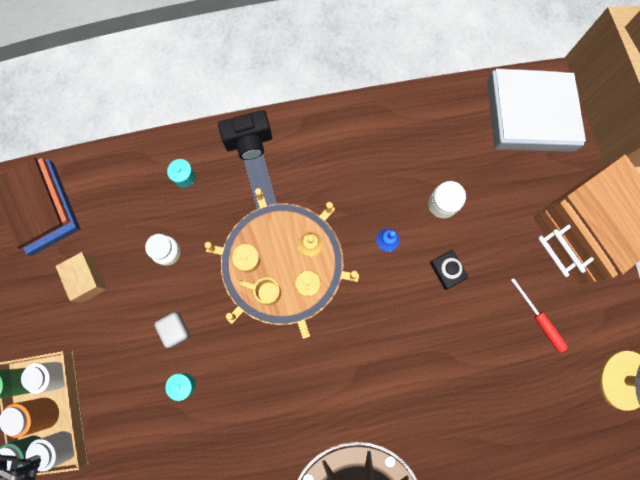

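View pics/a_scene.png

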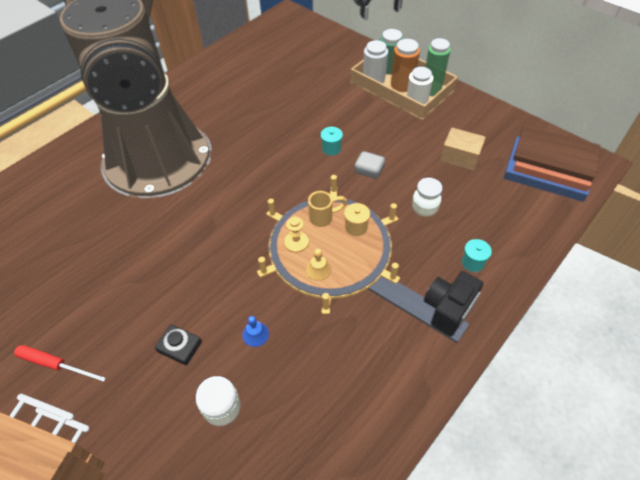

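View pics/a_wrist.png

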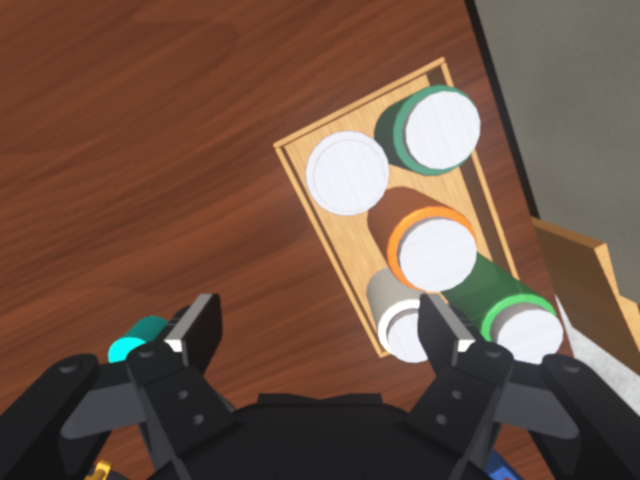

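The top view shows the turntable at about (282,263), with the tankard at (266,291), its handle to the left, and the camera at (250,150). The release box is at (450,268) and the tape at (171,330). I'll measure positions next.

```bash
cat > h.py <<'E'
import numpy as np,cv2
from cell import monitor, vision, job, ctrl
def ray(c,uv):
    K=c["intrinsics"];k=c["k1"]
    xd=np.array([(uv[0]-K[0,2])/K[0,0],(uv[1]-K[1,2])/K[1,1]])
    x=xd.copy()
    for _ in range(20): x=xd/(1+k*(x@x))
    return np.r_[x,1.]
def atz(c,uv,z):
    r=c["attitude"]@ray(c,uv); t=(z-c["xyz"][2])/r[2]; return c["xyz"]+t*r
def withd(c,uv,d): return c["xyz"]+c["attitude"]@(ray(c,uv)*d)
def cloud(c,d):
    K=c["intrinsics"];H,W=d.shape
    u,v=np.meshgrid(np.arange(W),np.arange(H))
    xd=np.stack([(u-K[0,2])/K[0,0],(v-K[1,2])/K[1,1]],-1);x=xd.copy()
    for _ in range(10): x=xd/(1+c["k1"]*(x**2).sum(-1,keepdims=True))
    P=np.concatenate([x,np.ones((H,W,1))],-1)*d[...,None]
    return P@c["attitude"].T+c["xyz"]
E
python3 - <<'E'
from h import *
p=cv2.imread("pics/a_top.png")
z=cv2.resize(p[130:350,180:400],(800,800)[:2],interpolation=cv2.INTER_CUBIC)
cv2.imwrite("pics/a_topz.png",cv2.resize(z,(600,600)))
z=cv2.resize(cv2.imread("pics/a_scene.png")[160:340,230:410],(600,600),interpolation=cv2.INTER_CUBIC);cv2.imwrite("pics/a_scz.png",z)
d=np.load("pics/a_top_d.npy");c=vision.calibration("top")
P=cloud(c,d)
hsv=cv2.cvtColor(p,cv2.COLOR_BGR2HSV)
ok=d>0
x0,y0=P[263,282,:2];print("centre",P[263,282])
r=np.hypot(P[...,0]-x0,P[...,1]-y0)
m=(ok&(P[...,2]>0.08)&(P[...,2]<0.1)&(r>0.13)&(r<0.19)).astype(np.uint8)
n,l,s,ce=cv2.connectedComponentsWithStats(m)
C=[]
for i in range(1,n):
    if s[i,4]>=5:
        q=P[l==i].mean(0);C.append(q);print("peg",s[i,4],ce[i],q)
m=(ok&(P[...,2]>0.07)&(r<0.125)).astype(np.uint8)
n,l,s,ce=cv2.connectedComponentsWithStats(m)
for i in range(1,n):
    if s[i,4]>=5: print("piece",s[i,4],ce[i],P[l==i].mean(0),P[l==i].max(0)[2])
E
```

```text
centre [0.55787351 0.05428414 0.05358244]
peg 38 [258.15789474 192.13157895] [0.71695541 0.07556299 0.090832  ]
peg 36 [329.38888889 205.86111111] [ 0.65508799 -0.07157405  0.09130442]
peg 38 [207.84210526 244.78947368] [0.6219561  0.20281312 0.09121453]
peg 37 [353.97297297 273.59459459] [ 0.49910897 -0.0921895   0.09210546]
peg 42 [229.0952381  315.83333333] [0.46328149 0.18236487 0.09211163]
peg 36 [304.08333333 331.02777778] [0.40224229 0.03458208 0.09322058]
piece 227 [310.4845815  241.59471366] [ 0.58514813 -0.01553288  0.09124309] 0.1277662390621569
piece 576 [245.62152778 257.06423611] [0.57701474 0.12556322 0.10380231] 0.11889518920971176
piece 237 [307.46413502 279.05907173] [0.50333873 0.0069835  0.12379084] 0.13377765089506555
piece 357 [261.89915966 288.83753501] [0.50431046 0.10375016 0.10369477] 0.12008990243677753
```

View pics/a_topz.png

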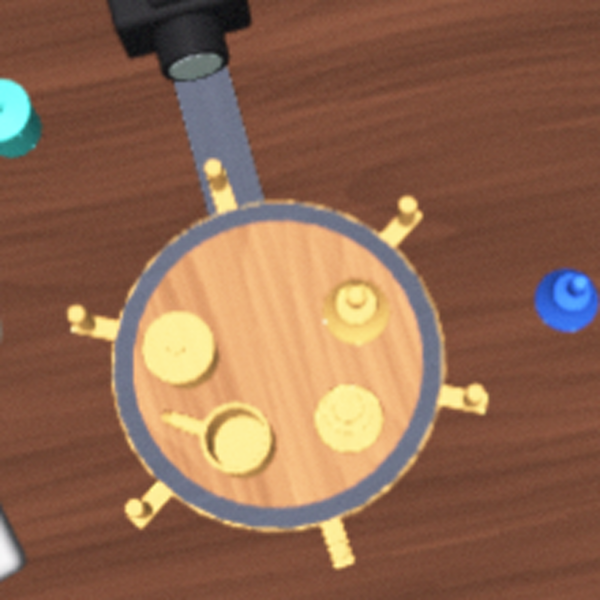

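View pics/a_scz.png

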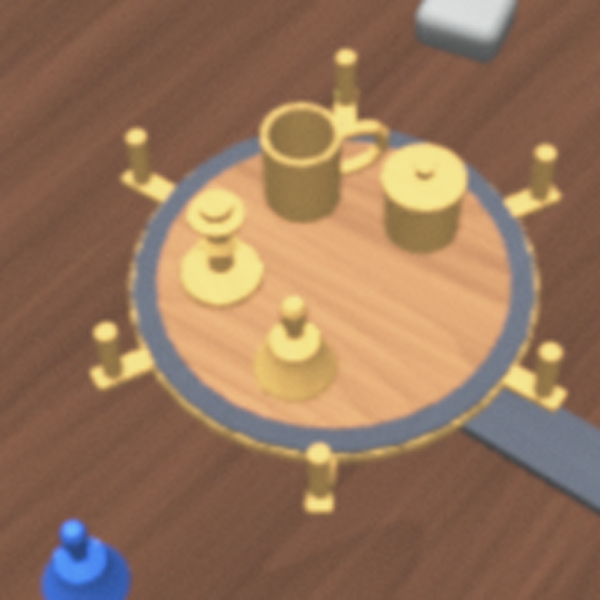

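```bash
cat > meas.py <<'E'
from h import *
def pegs(c,P,c0):
    r=np.hypot(P[...,0]-c0[0],P[...,1]-c0[1])
    m=((P[...,2]>0.083)&(P[...,2]<0.1)&(r>0.135)&(r<0.185)).astype(np.uint8)
    n,l,s,ce=cv2.connectedComponentsWithStats(m)
    out=[]
    for i in range(1,n):
        if 15<s[i,4]<120:
            out.append(atz(c,ce[i],0.09))  # refine
    return np.array(out)
def pang(Q,c0):
    a=np.degrees(np.arctan2(Q[:,1]-c0[1],Q[:,0]-c0[0]))
    ph=np.degrees(np.angle(np.exp(1j*np.radians(a*6)).mean()))/6
    return ph,a
E
python3 - <<'E'
from meas import *
from scipy.optimize import least_squares
for n in ["top","scene"]:
    d=np.load(f"pics/a_{n}_d.npy");c=vision.calibration(n);P=cloud(c,d)
    im=cv2.imread(f"pics/a_{n}.png").astype(int)
    C=np.array([.56,.055])
    Q=pegs(c,P,C); C2=Q[:,:2].mean(0)
    print(n,"pegs",len(Q),C2,np.hypot(*(Q[:,:2]-C2).T).round(4),pang(Q,C2)[1].round(1))
    # rail: ring 0.15..0.24, height .005-.02
    r=np.hypot(P[...,0]-C[0],P[...,1]-C[1]);
    a=np.degrees(np.arctan2(P[...,1]-C[1],P[...,0]-C[0]))
    grey=(abs(im[...,0]-im[...,2])<60)&(im[...,0]>im[...,2])&(im.sum(-1)>120)
    m=(d>0)&grey&(r>0.18)&(r<0.23)&(P[...,2]<0.025)&(abs(a-20)<60)
    q=P[m];print("rail",m.sum(),q.mean(0),"ang",np.degrees(np.arctan2(q[:,1].mean()-C[1],q[:,0].mean()-C[0])))
    q2=q[:,:2]-q[:,:2].mean(0);w,v=np.linalg.eigh(q2.T@q2);print("sd",np.sqrt(w/len(q)))
    # camera body
    m=(d>0)&(r>0.24)&(r<0.35)&(P[...,2]>0.12)&(abs(a-20)<60)
    q=P[m];print("cam",m.sum(),q.mean(0),np.degrees(np.arctan2(q[:,1].mean()-C[1],q[:,0].mean()-C[0])),r[m].min(),r[m].max())
    # tankard rim
    m=(d>0)&(P[...,2]>0.105)&(P[...,2]<0.122)&(np.hypot(P[...,0]-.504,P[...,1]-.098)<0.045)
    q=P[m]
    # robust circle of outer 27 via minimization: points with ~ ring 24..27
    def f(p): 
        rr=np.hypot(q[:,0]-p[0],q[:,1]-p[1]); return rr-0.0255
    s=least_squares(f,[.504,.095],loss="soft_l1",f_scale=0.002)
    print("tank",m.sum(),s.x,np.median(abs(f(s.x))),q[:,2].mean())
    t=s.x; print("tank ang",np.degrees(np.arctan2(t[1]-C2[1],t[0]-C2[0])),np.hypot(*(t-C2)))
    # objects
    for nm,uv in dict(box=(450,267),tape=(171,328),jar=(162,247),tin=(448,197),teal1=(180,170),teal2=(179,386),bluebell=(388,238)).items():
        if n=="top":print(nm,P[uv[1],uv[0]].round(4))
E
```

```text
top pegs 6 [0.56019398 0.05537627] [0.1586 0.159  0.1608 0.16   0.1601 0.1593] [   7.3  -53.1   67.2 -112.3  127.1 -172.5]
rail 350 [0.76649958 0.07005838 0.01294264] ang 4.170745247728253
sd [0.01292364 0.01481575]
cam 1236 [0.85432789 0.07856889 0.13205986] 4.578304408741969 0.2473369257044098 0.33264970421669693
tank 215 [0.49966647 0.09553161] 0.0016596328761871795 0.1130025616799865
tank ang 146.4387935127167 0.07263628869350428
box [ 0.4754 -0.3119  0.0483]
tape [0.4655 0.3242 0.0361]
jar [0.6408 0.3069 0.0762]
tin [ 0.6274 -0.3387  0.0775]
teal1 [0.8187 0.2474 0.0565]
teal2 [0.3394 0.3179 0.0642]
bluebell [ 0.5685 -0.1907  0.0433]
scene pegs 6 [0.56470666 0.05496109] [0.1597 0.1591 0.1594 0.1597 0.1595 0.1595] [ 127.3 -172.7   67.4 -112.6    7.3  -52.7]
rail 476 [0.76417014 0.06904045 0.01083986] ang 3.933944397850858
sd [0.01436807 0.01460196]
cam 1448 [0.86423643 0.07279218 0.13116296] 3.3469270586248943 0.25061036929806 0.33492634161858914
tank 200 [0.50268734 0.09594498] 0.0013797339421812993 0.11057956629455677
tank ang 146.54229308720815 0.07433757984526697
```

```bash
cat > plan.py <<'E'
from h import *
import json
def plan(tgt,alpha,N,pos=None,rot=None):
    s=monitor.read_state()
    pos=s["ee_pos"] if pos is None else pos; R=s["tool_rot"]
    a0=np.degrees(np.arctan2(R[1,0],R[0,0])); da=(alpha-a0+180)%360-180
    print("clock",s["clock"],"pos",pos.round(4),"alpha",a0.round(2),"F",s["ft_force"].round(1))
    step=(np.array(tgt)-pos)/N*100; y=-np.radians(da)/N
    for i in range(N):
        a=np.radians(a0+da*i/N); X=np.array([np.cos(a),np.sin(a),0]);Y=np.array([np.sin(a),-np.cos(a),0])
        print([round(float(step@X),2),round(float(step@Y),2),round(float(-step[2]),2)],round(float(y),3))
E
python3 - <<'E'
from plan import *
C=np.array([.5624,.0552]);t=np.radians(140)
plan([C[0]+.168*np.cos(t),C[1]+.168*np.sin(t),.2],140,10)
E
```

```text
clock 0.15 pos [0.2819 0.5854 0.2308] alpha 64.29 F [-0.  -0.2  0.8]
[-3.14, 3.2, 0.31] -0.132
[-3.54, 2.76, 0.31] -0.132
[-3.87, 2.27, 0.31] -0.132
[-4.14, 1.74, 0.31] -0.132
[-4.33, 1.18, 0.31] -0.132
[-4.45, 0.6, 0.31] -0.132
[-4.49, 0.01, 0.31] -0.132
[-4.45, -0.59, 0.31] -0.132
[-4.33, -1.17, 0.31] -0.132
[-4.14, -1.73, 0.31] -0.132
```

>>> play_rows(
  moves=[
    {"hand": -1, "travel": [-3.14, 3.2, 0], "yaw": -0.132},
    {"hand": -1, "travel": [-3.54, 2.76, 0], "yaw": -0.132},
    {"hand": -1, "travel": [-3.87, 2.27, 0.3], "yaw": -0.132},
    {"hand": -1, "travel": [-4.14, 1.74, 0.3], "yaw": -0.132},
    {"hand": -1, "travel": [-4.33, 1.18, 0.3], "yaw": -0.132},
  ],
  squeeze=20,
)

```text
clock: 0.78
ee_pos: [0.3582, 0.3731, 0.2221]
tool_rot: [[-0.214, 0.977, -0.0], [0.977, 0.214, -0.0], [-0.0, -0.0, -1.0]]
ft_force: [0.8, -0.1, -0.1]
width: 0.0
```

>>> play_rows(
  moves=[
    {"hand": -1, "travel": [-4.45, 0.6, 0.3], "yaw": -0.132},
    {"hand": -1, "travel": [-4.49, 0.01, 0.3], "yaw": -0.132},
    {"hand": -1, "travel": [-4.45, -0.59, 0.3], "yaw": -0.132},
    {"hand": -1, "travel": [-4.33, -1.17, 0.3], "yaw": -0.132},
    {"hand": -1, "travel": [-4.14, -1.73, 0.3], "yaw": -0.132},
  ],
)

```text
clock: 1.4
ee_pos: [0.434, 0.1619, 0.2072]
tool_rot: [[-0.768, 0.64, 0.0], [0.64, 0.768, 0.0], [-0.0, 0.0, -1.0]]
ft_force: [0.4, 0.0, -0.3]
width: -0.0003
```

>>> play_rows(
  moves=[
    {"hand": -1, "travel": [0, 0, 0], "yaw": 0},
  ],
)

```text
clock: 1.52
ee_pos: [0.4343, 0.161, 0.2071]
tool_rot: [[-0.764, 0.645, -0.0], [0.645, 0.764, -0.0], [-0.0, -0.001, -1.0]]
ft_force: [0.1, 0.8, -0.0]
width: -0.0003
```

Run:
```python
from plan import *
for n in ["top","wrist"]:
    p,d=vision.grab_frame(n); cv2.imwrite(f"pics/b_{n}.png",p[:,:,::-1])
    c=vision.calibration(n)
    if n=="wrist":
        P=cloud(c,d); C=[.5624,.0552]
        r=np.hypot(P[...,0]-C[0],P[...,1]-C[1]); m=((d>0)&(P[...,2]>.08)&(P[...,2]<.1)&(r>.135)&(r<.185)).astype(np.uint8)
        nn,l,s,ce=cv2.connectedComponentsWithStats(m)
        for i in range(1,nn):
            if s[i,4]>15: print(s[i,4],ce[i].round(),P[l==i].mean(0).round(4))
C=np.array([.5624,.0552]);t=np.radians(140)
plan([C[0]+.168*np.cos(t),C[1]+.168*np.sin(t),.07],140,5)
```

```text
583 [13. 22.] [ 0.4982 -0.0871  0.089 ]
389 [239.  77.] [0.4027 0.0381 0.0914]
260 [308. 272.] [0.463  0.1828 0.0904]
353 [ 22. 357.] [0.7166 0.0779 0.0889]
29 [201. 392.] [0.6194 0.2095 0.0905]
clock 1.625 pos [0.4337 0.1631 0.2073] alpha 139.74 F [-0.3  0.5  0.1]
[0.0, 0.0, 2.75] -0.001
[0.0, 0.0, 2.75] -0.001
[0.0, 0.0, 2.75] -0.001
[0.0, 0.0, 2.75] -0.001
[0.0, 0.0, 2.75] -0.001
```

View pics/b_wrist.png

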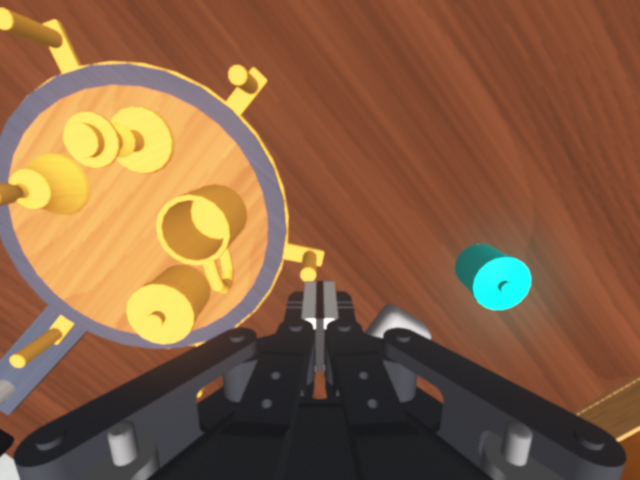

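View pics/b_top.png

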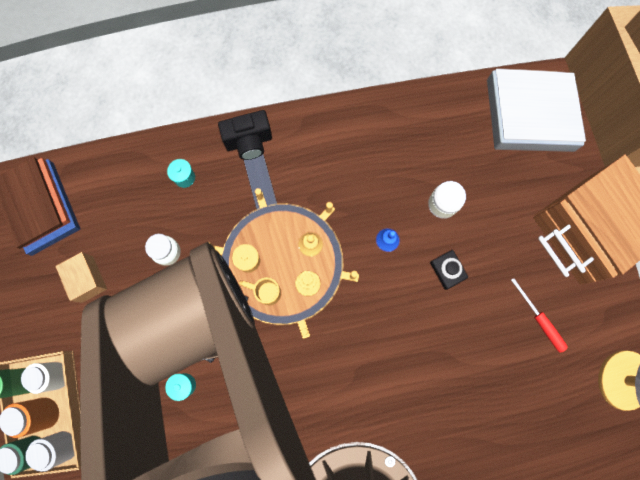

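The wrist view shows the peg at (308,272), just ahead of the shut fingertips at (320,290), and the gap below is clear. I'll descend next.

>>> play_rows(
  moves=[
    {"hand": -1, "travel": [0, 0, 2.7], "yaw": 0},
    {"hand": -1, "travel": [0, 0, 2.7], "yaw": 0},
    {"hand": -1, "travel": [0, 0, 2.7], "yaw": 0},
    {"hand": -1, "travel": [0, 0, 2.7], "yaw": 0},
    {"hand": -1, "travel": [0, 0, 2.7], "yaw": 0},
  ],
)

```text
clock: 2.25
ee_pos: [0.4334, 0.1646, 0.0715]
tool_rot: [[-0.765, 0.644, 0.0], [0.644, 0.765, 0.0], [-0.0, 0.0, -1.0]]
ft_force: [-0.5, -0.1, 0.5]
width: 0.0004
```

>>> play_rows(
  moves=[
    {"hand": -1, "travel": [-0.03, 0.6, 0], "yaw": 0.035},
    {"hand": -1, "travel": [-0.03, 0.6, 0], "yaw": 0.035},
    {"hand": -1, "travel": [-0.03, 0.6, 0], "yaw": 0.035},
    {"hand": -1, "travel": [-0.03, 0.6, 0], "yaw": 0.035},
    {"hand": -1, "travel": [-0.03, 0.6, 0], "yaw": 0.035},
  ],
)

```text
clock: 2.88
ee_pos: [0.4551, 0.1851, 0.0722]
tool_rot: [[-0.64, 0.768, -0.001], [0.768, 0.64, -0.0], [0.0, -0.0, -1.0]]
ft_force: [-1.2, 0.4, 0.1]
width: -0.0002
```

```bash
cat > st.py <<'E'
from plan import *
s=monitor.read_state();C=np.array([.5624,.0552]);v=s["ee_pos"][:2]-C;R=s["tool_rot"]
print(s["clock"],"r",np.hypot(*v),"theta",np.degrees(np.arctan2(v[1],v[0])),"alpha",np.degrees(np.arctan2(R[1,0],R[0,0])),s["ee_pos"].round(4),s["ft_force"].round(1))
E
python3 st.py
python3 - <<'E'
from h import *
p,d=vision.grab_frame("wrist"); cv2.imwrite("pics/c_wrist.png",p[:,:,::-1])
E
```

```text
2.875 r 0.16854259293861465 theta 129.55557976950038 alpha 129.82097642066122 [0.4551 0.1851 0.0722] [-1.2  0.4  0.1]
```

View pics/c_wrist.png

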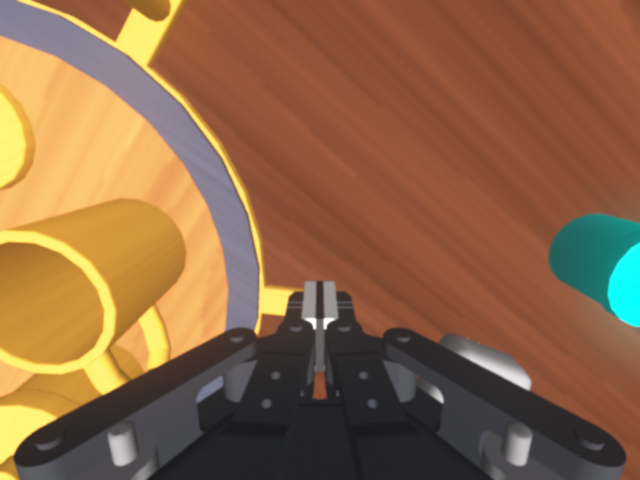

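The view shows the finger behind the peg, with the force rising to about 1 N, which means contact. I'll push along the arc now.

>>> play_rows(
  moves=[
    {"hand": -1, "travel": [-0.04, 1.17, 0], "yaw": 0.07},
    {"hand": -1, "travel": [-0.06, 1.47, 0], "yaw": 0.0875},
    {"hand": -1, "travel": [-0.06, 1.47, 0], "yaw": 0.0875},
    {"hand": -1, "travel": [-0.06, 1.47, 0], "yaw": 0.0875},
    {"hand": -1, "travel": [-0.06, 1.47, 0], "yaw": 0.0875},
  ],
)

```text
clock: 3.55
ee_pos: [0.5171, 0.2179, 0.0722]
tool_rot: [[-0.271, 0.963, -0.001], [0.963, 0.271, -0.0], [0.0, -0.001, -1.0]]
ft_force: [-0.4, -0.6, -0.0]
width: -0.0
```

```bash
python3 st.py
python3 - <<'E'
from h import *
p,d=vision.grab_frame("wrist"); cv2.imwrite("pics/d_wrist.png",p[:,:,::-1])
p,d=vision.grab_frame("scene"); cv2.imwrite("pics/d_scene.png",p[:,:,::-1])
E
```

```text
3.55 r 0.16888652106755964 theta 105.55268938060256 alpha 105.70202172073654 [0.5171 0.2179 0.0722] [-0.4 -0.6 -0. ]
```

View pics/d_wrist.png

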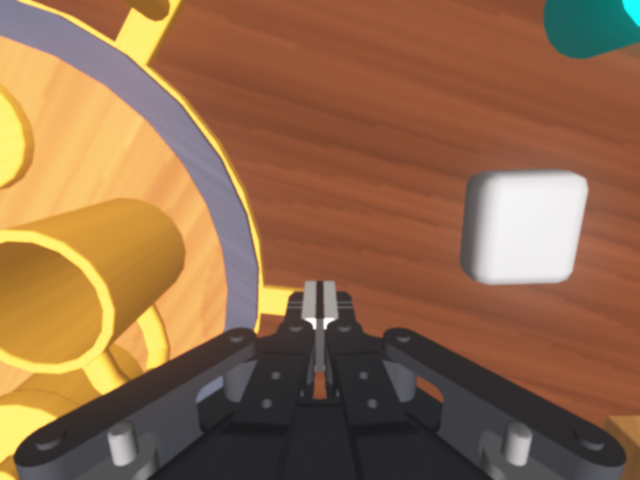

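View pics/d_scene.png

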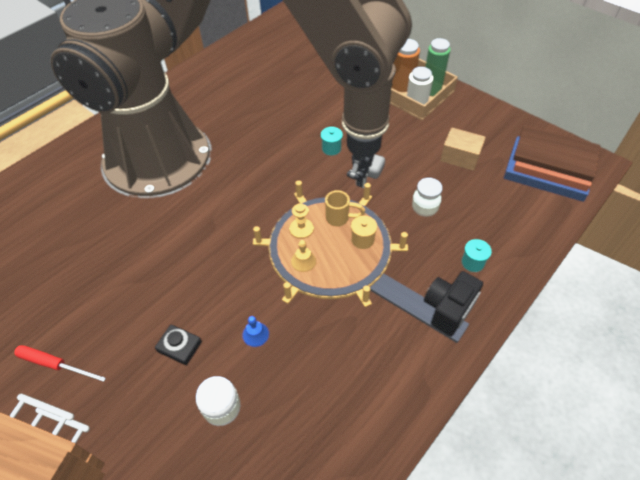

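It works: the tankard has turned with the finger (scene view, peg and finger near (365,185)). I'll continue along the arc.

>>> play_rows(
  moves=[
    {"hand": -1, "travel": [-0.06, 1.47, 0], "yaw": 0.0875},
    {"hand": -1, "travel": [-0.06, 1.47, 0], "yaw": 0.0875},
    {"hand": -1, "travel": [-0.06, 1.47, 0], "yaw": 0.0875},
    {"hand": -1, "travel": [-0.06, 1.47, 0], "yaw": 0.0875},
    {"hand": -1, "travel": [-0.06, 1.47, 0], "yaw": 0.0875},
  ],
)

```text
clock: 4.28
ee_pos: [0.5895, 0.2216, 0.0721]
tool_rot: [[0.161, 0.987, -0.001], [0.987, -0.161, -0.0], [-0.0, -0.001, -1.0]]
ft_force: [-1.4, -0.3, -0.1]
width: -0.0002
```

>>> play_rows(
  moves=[
    {"hand": -1, "travel": [-0.06, 1.47, 0], "yaw": 0.0875},
    {"hand": -1, "travel": [-0.06, 1.47, 0], "yaw": 0.0875},
    {"hand": -1, "travel": [-0.06, 1.47, 0], "yaw": 0.0875},
    {"hand": -1, "travel": [-0.06, 1.47, 0], "yaw": 0.0875},
    {"hand": -1, "travel": [-0.06, 1.47, 0], "yaw": 0.0875},
  ],
)

```text
clock: 4.9
ee_pos: [0.6574, 0.1947, 0.072]
tool_rot: [[0.564, 0.826, -0.001], [0.826, -0.564, -0.0], [-0.001, -0.001, -1.0]]
ft_force: [-0.9, 0.4, 0.1]
width: -0.0003
```

```bash
python3 st.py
```

```text
4.9 r 0.16877745807799654 theta 55.749833653716486 alpha 55.69503635717312 [0.6574 0.1947 0.072 ] [-0.9  0.4  0.1]
```

Tracking is good. Another 50°, then check.

>>> play_rows(
  moves=[
    {"hand": -1, "travel": [-0.06, 1.47, 0], "yaw": 0.0875},
    {"hand": -1, "travel": [-0.06, 1.47, 0], "yaw": 0.0875},
    {"hand": -1, "travel": [-0.06, 1.47, 0], "yaw": 0.0875},
    {"hand": -1, "travel": [-0.06, 1.47, 0], "yaw": 0.0875},
    {"hand": -1, "travel": [-0.06, 1.47, 0], "yaw": 0.0875},
  ],
)

```text
clock: 5.52
ee_pos: [0.7075, 0.1416, 0.072]
tool_rot: [[0.861, 0.509, -0.001], [0.509, -0.861, 0.0], [-0.001, -0.001, -1.0]]
ft_force: [0.4, 0.9, 0.1]
width: -0.0002
```

>>> play_rows(
  moves=[
    {"hand": -1, "travel": [-0.06, 1.47, 0], "yaw": 0.0875},
    {"hand": -1, "travel": [-0.06, 1.47, 0], "yaw": 0.0875},
    {"hand": -1, "travel": [-0.06, 1.47, 0], "yaw": 0.0875},
    {"hand": -1, "travel": [-0.06, 1.47, 0], "yaw": 0.0875},
    {"hand": -1, "travel": [-0.06, 1.47, 0], "yaw": 0.0875},
  ],
)

```text
clock: 6.15
ee_pos: [0.7305, 0.0724, 0.072]
tool_rot: [[0.995, 0.097, -0.001], [0.097, -0.995, 0.0], [-0.001, -0.0, -1.0]]
ft_force: [-0.0, 1.8, 0.4]
width: 0.0001
```

```bash
python3 st.py
python3 - <<'E'
from meas import *
C=np.array([.5624,.0552])
for n in ["scene","top","wrist"]:
    p,d=vision.grab_frame(n); cv2.imwrite(f"pics/e_{n}.png",p[:,:,::-1]);c=vision.calibration(n)
    Q=pegs(c,cloud(c,d),C); 
    if len(Q): print(n,Q[:,:2].round(3).tolist(),pang(Q,C))
E
```

```text
6.15 r 0.16893781284987325 theta 5.826807361312545 alpha 5.556758493624318 [0.7305 0.0724 0.072 ] [-0.   1.8  0.4]
scene [[0.486, 0.194], [0.406, 0.057], [0.483, -0.082], [0.731, 0.061], [0.643, -0.084]] (np.float64(0.11100232563856693), array([ 118.74416143,  179.40034848, -119.83621575,    2.14020206,
        -59.88356554]))
```

View pics/e_scene.png

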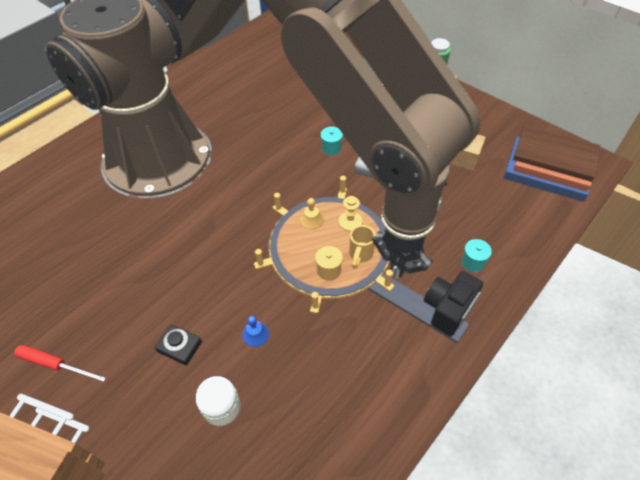

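View pics/e_top.png

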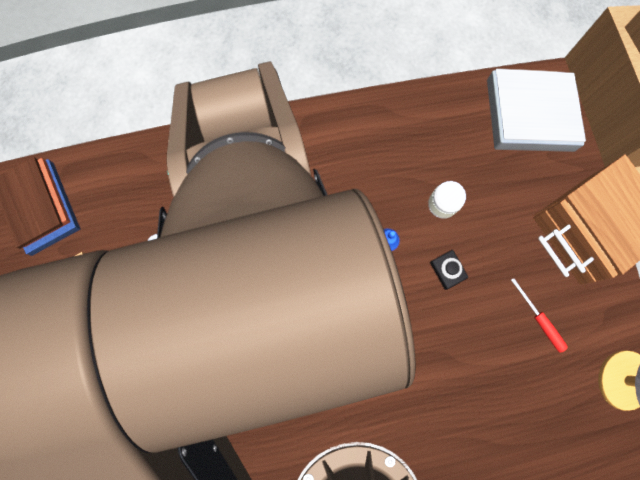

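View pics/e_wrist.png

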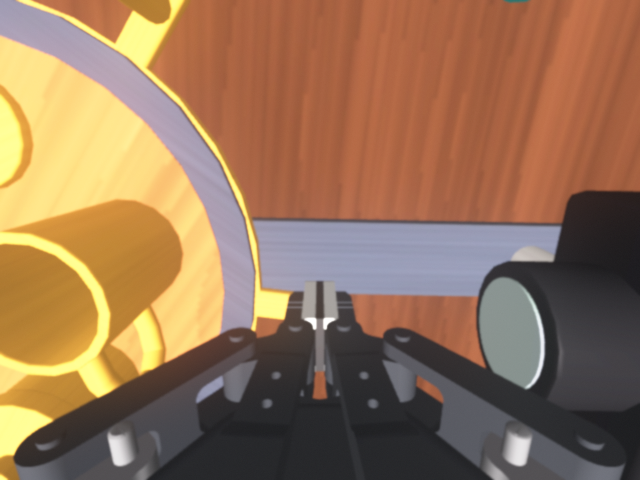

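Scene view: the tankard at (362,240) is about 15° short of the lens axis, and the fingers are clear of the lens. I'll do a slower 10° now, then measure.

>>> play_rows(
  moves=[
    {"hand": -1, "travel": [-0.03, 1.0, 0], "yaw": 0.06},
    {"hand": -1, "travel": [-0.03, 1.0, 0], "yaw": 0.06},
    {"hand": -1, "travel": [-0.03, 1.0, 0], "yaw": 0.06},
    {"hand": -1, "travel": [0, 0, 0], "yaw": 0},
  ],
)

```text
clock: 6.8
ee_pos: [0.731, 0.0423, 0.0722]
tool_rot: [[0.997, -0.08, -0.0], [-0.08, -0.997, 0.0], [-0.0, -0.0, -1.0]]
ft_force: [-0.8, -0.6, -0.5]
width: -0.0005
```

```bash
python3 st.py
cat > m2.py <<'E'
from meas import *
import sys
from scipy.optimize import least_squares
tag=sys.argv[1]
C=np.array([.5647,.0550])
n="scene"
p,d=vision.grab_frame(n); cv2.imwrite(f"pics/{tag}_{n}.png",p[:,:,::-1]);c=vision.calibration(n);P=cloud(c,d)
cv2.imwrite(f"pics/{tag}_scz.png",cv2.resize(p[160:340,250:430,::-1],(600,600),interpolation=cv2.INTER_CUBIC))
Q=pegs(c,P,C); print(n,Q[:,:2].round(3).tolist(),pang(Q,C))
g=C+.075*np.array([np.cos(np.radians(float(sys.argv[2]))),np.sin(np.radians(float(sys.argv[2])))])
m=(d>0)&(P[...,2]>.105)&(P[...,2]<.122)&(np.hypot(P[...,0]-g[0],P[...,1]-g[1])<.04); q=P[m]
f=lambda t:np.hypot(q[:,0]-t[0],q[:,1]-t[1])-.0255
s=least_squares(f,g,loss="soft_l1",f_scale=.002);t=s.x
print("tank",m.sum(),t,np.median(abs(f(t))),np.degrees(np.arctan2(*(t-C)[::-1])),np.hypot(*(t-C)))
E
python3 m2.py f 8
python3 - <<'E'
from h import *
p,d=vision.grab_frame("wrist"); cv2.imwrite("pics/f_wrist.png",p[:,:,::-1]); np.save("pics/f_wrist_d.npy",d)
E
```

```text
6.8 r 0.16907855984224338 theta -4.37789485384376 alpha -4.594874806732933 [0.731  0.0423 0.0722] [-0.8 -0.6 -0.5]
scene [[0.514, 0.204], [0.409, 0.087], [0.46, -0.065], [0.729, 0.03], [0.616, -0.096]] (np.float64(-10.809676507693121), array([ 108.7402212 ,  168.53425538, -131.26415348,   -8.76946092,
        -71.27479667]))
tank 188 [0.63669324 0.06672213] 0.0012922845843550065 9.2478957037775 0.07294131109675524
```

View pics/f_scz.png

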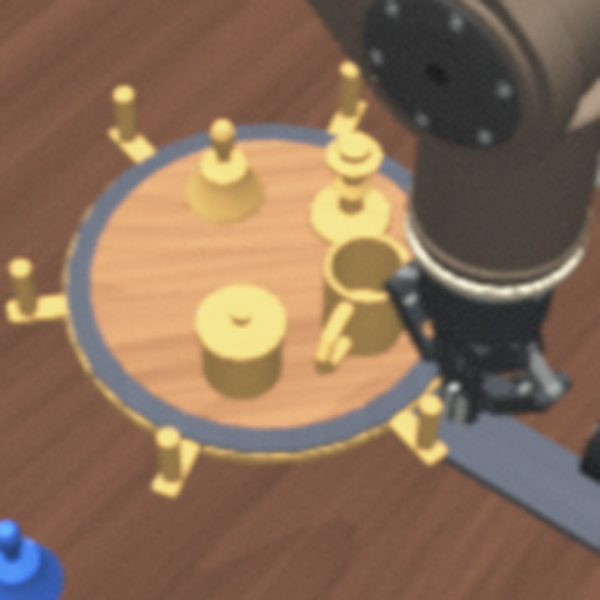

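View pics/f_wrist.png

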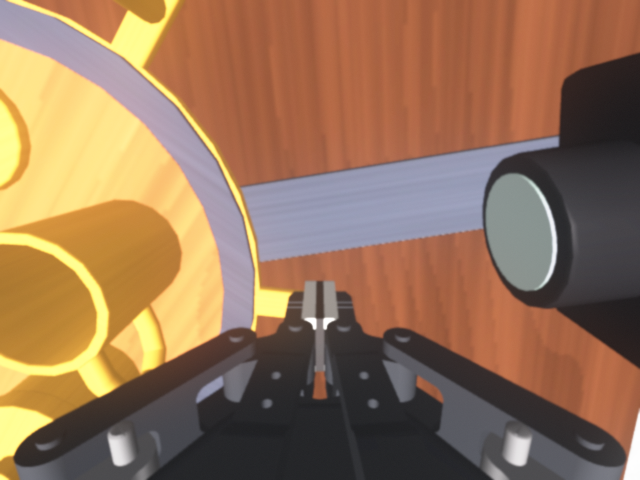

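Run:
```python
from h import *
im=cv2.imread("pics/f_wrist.png");c=vision.calibration("wrist");d=np.load("pics/f_wrist_d.npy");P=cloud(c,d)
g=cv2.cvtColor(im,cv2.COLOR_BGR2HSV)
cols=range(275,475,5);U=[];L=[]
for u in cols:
    col=im[100:290,u].astype(int); m=np.where(col[:,0]>col[:,2]-5)[0]
    m=m[(m>20)]
    U.append(atz(c,(u,100+m.min()-.5),.012)[:2]);L.append(atz(c,(u,100+m.max()+.5),.012)[:2])
U=np.array(U);L=np.array(L);print(P[200,350],np.linalg.norm(U.mean(0)-L.mean(0)))
for A in(U,L):
    vx,vy,x,y=cv2.fitLine(A.astype(np.float32),cv2.DIST_HUBER,0,.01,.01).ravel();print("ang",np.degrees(np.arctan(vy/vx)),x,y)
mid=(U.mean(0)+L.mean(0))/2;print("mid",mid)
for C in ([.5602,.0554],[.5624,.0552],[.5647,.055]): print(np.degrees(np.arctan2(*(mid-C)[::-1])))
```

```text
[0.75293614 0.07790776 0.01384236] 0.04950405489814851
ang 4.5015774 0.7673616 0.097403176
ang 4.3175864 0.76568437 0.047927544
mid [0.76652297 0.07266536]
4.783437076685658
4.890484111196937
5.002293174098183
```

>>> play_rows(
  moves=[
    {"hand": -1, "travel": [-0.01, 0.49, 0], "yaw": 0.029},
    {"hand": -1, "travel": [-0.01, 0.49, 0], "yaw": 0.029},
    {"hand": -1, "travel": [-0.01, 0.49, 0], "yaw": 0.029},
    {"hand": -1, "travel": [0, 0, 0], "yaw": 0},
  ],
)

```text
clock: 7.4
ee_pos: [0.7293, 0.0266, 0.0723]
tool_rot: [[0.985, -0.17, -0.0], [-0.17, -0.985, -0.0], [-0.0, 0.0, -1.0]]
ft_force: [-0.4, -0.4, -0.2]
width: -0.0003
```

```bash
python3 st.py; python3 m2.py g 4
```

```text
7.4 r 0.16938776248192733 theta -9.732629595642518 alpha -9.799825463035168 [0.7293 0.0266 0.0723] [-0.4 -0.4 -0.2]
scene [[0.412, 0.099], [0.45, -0.056], [0.726, 0.016], [0.603, -0.099]] (np.float64(-15.49685006139004), array([ 163.93707716, -136.08687332,  -13.73190612,  -76.09676802]))
tank 165 [0.63743263 0.06056637] 0.0012875862694926403 4.376428291738287 0.07294532586426025
```

Tankard at 4.4°, axis at about 4.0–4.9°, so it's aligned. Back off and rise.

>>> play_rows(
  moves=[
    {"hand": -1, "travel": [0.1, -0.8, 0], "yaw": 0},
    {"hand": -1, "travel": [0.2, -1.2, 0], "yaw": 0},
    {"hand": -1, "travel": [0, 0, -2], "yaw": 0},
    {"hand": -1, "travel": [0, 0, -4], "yaw": 0},
    {"hand": -1, "travel": [0, 0, -4], "yaw": 0},
  ],
)

```text
clock: 8.07
ee_pos: [0.7359, 0.0466, 0.1747]
tool_rot: [[0.986, -0.169, 0.001], [-0.169, -0.986, -0.0], [0.001, 0.0, -1.0]]
ft_force: [0.3, 0.1, -0.3]
width: -0.0002
```

>>> play_rows(
  moves=[
    {"hand": -1, "travel": [0, 0, -4], "yaw": 0},
    {"hand": -1, "travel": [0, 0, -3], "yaw": 0},
    {"hand": -1, "travel": [0, 0, 0], "yaw": 0},
  ],
)

```text
clock: 8.45
ee_pos: [0.7373, 0.0466, 0.247]
tool_rot: [[0.986, -0.169, 0.006], [-0.169, -0.986, 0.0], [0.006, -0.001, -1.0]]
ft_force: [-0.6, -0.8, -0.1]
width: 0.0
```

```bash
python3 m2.py hh 4
python3 - <<'E'
from plan import *
c=vision.calibration("top"); 
# release button from the top picture and scene
im=cv2.imread("pics/a_top.png");cv2.imwrite("pics/box_top.png",cv2.resize(im[240:300,420:480],(600,600),interpolation=cv2.INTER_CUBIC))
im=cv2.imread("pics/a_scene.png");cv2.imwrite("pics/box_sc.png",cv2.resize(im[310:370,145:205],(600,600),interpolation=cv2.INTER_CUBIC))
for n in["top","scene"]:
    c=vision.calibration(n);P=cloud(c,np.load(f"pics/a_{n}_d.npy"))
    if n=="top":print(P[268,445:460,2].round(3),P[262:275,452,2].round(3),P[250:290,450,2].round(3))
plan([.48,-.31,.22],-9.8,12)
E
```

```text
scene [[0.527, 0.21], [0.411, 0.099], [0.45, -0.055], [0.718, 0.011], [0.603, -0.099]] (np.float64(-16.115009975897916), array([ 103.86608478,  163.93960165, -136.16713497,  -16.12584   ,
        -76.08776128]))
tank 233 [0.63711055 0.06030425] 0.0012798771805290175 4.1895719855753475 0.07260456379021864
[0.04  0.044 0.046 0.048 0.045 0.048 0.049 0.05  0.045 0.045 0.048 0.045
 0.048 0.048 0.049] [0.046 0.048 0.045 0.047 0.046 0.05  0.05  0.048 0.05  0.047 0.046 0.049
 0.049] [ 0.025  0.028  0.023  0.027  0.028  0.025  0.025  0.026  0.037  0.038
  0.036  0.047  0.045  0.049  0.05   0.047  0.048  0.048  0.048  0.047
  0.048  0.047  0.043  0.048  0.042  0.037  0.036  0.042  0.037  0.026
  0.027  0.024  0.03   0.022  0.023  0.024  0.025  0.025 -0.    -0.   ]
clock 8.5 pos [0.7364 0.0465 0.2448] alpha -9.72 F [0.6 0.9 0.7]
[-1.6, 3.29, 0.21] 0.0
[-1.6, 3.29, 0.21] 0.0
[-1.6, 3.29, 0.21] 0.0
[-1.6, 3.29, 0.21] 0.0
[-1.6, 3.29, 0.21] 0.0
[-1.6, 3.29, 0.21] 0.0
[-1.6, 3.29, 0.21] 0.0
[-1.6, 3.29, 0.21] 0.0
[-1.6, 3.29, 0.21] 0.0
[-1.6, 3.29, 0.21] 0.0
[-1.6, 3.29, 0.21] 0.0
[-1.6, 3.29, 0.21] 0.0
```

View pics/box_top.png

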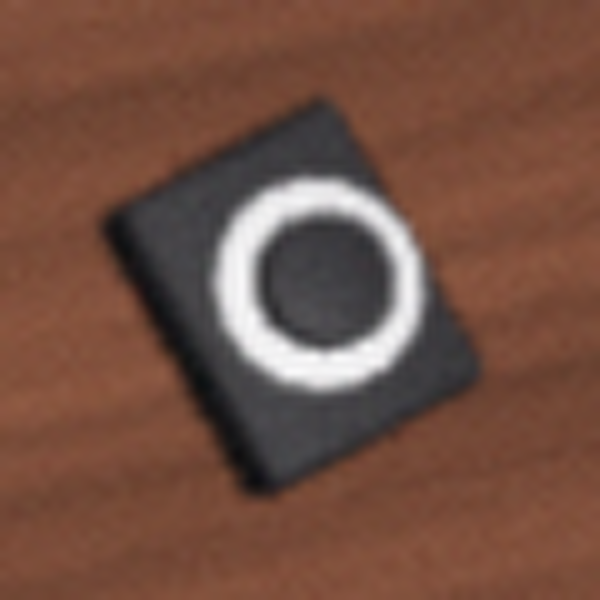

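View pics/box_sc.png

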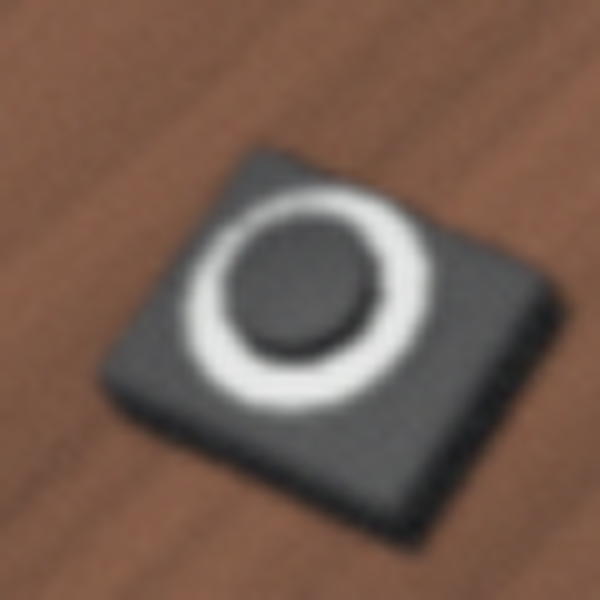

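View pics/hh_scene.png

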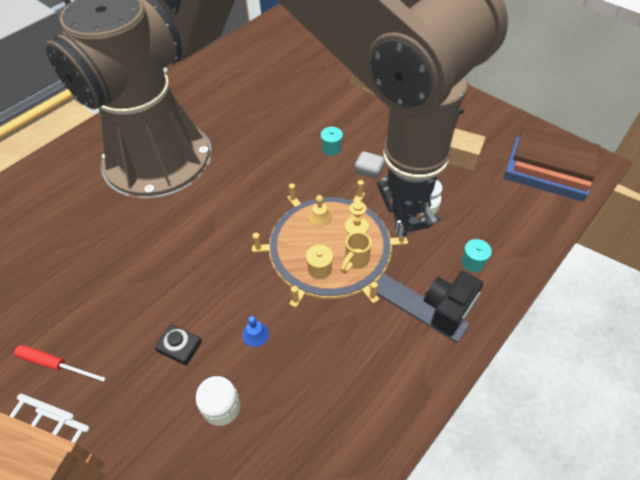

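Run:
```python
from plan import *
a,b=vision.calibration("top"),vision.calibration("scene")
r1=a["attitude"]@ray(a,(452,267.7));r2=b["attitude"]@ray(b,(174.7,338.7))
M=np.stack([r1,-r2],1);t=np.linalg.lstsq(M,b["xyz"]-a["xyz"],rcond=None)[0]
p,q=a["xyz"]+t[0]*r1,b["xyz"]+t[1]*r2;print(p,q)
for z in(.036,.042,.048):print(z,atz(a,(452,267.7),z),atz(b,(174.7,338.7),z))
```

```text
[ 0.47380347 -0.31951508  0.03760211] [ 0.47473164 -0.3182714   0.03726891]
0.036 [ 0.47393551 -0.32004285  0.036     ] [ 0.47402828 -0.31808645  0.036     ]
0.042 [ 0.47344103 -0.31806631  0.042     ] [ 0.47735406 -0.31896099  0.042     ]
0.048 [ 0.47294654 -0.31608976  0.048     ] [ 0.48067985 -0.31983554  0.048     ]
```

>>> play_rows(
  moves=[
    {"hand": -1, "travel": [-1.6, 3.3, 0], "yaw": 0},
    {"hand": -1, "travel": [-1.6, 3.3, 0], "yaw": 0},
    {"hand": -1, "travel": [-1.6, 3.3, 0], "yaw": 0},
    {"hand": -1, "travel": [-1.6, 3.3, 0], "yaw": 0},
    {"hand": -1, "travel": [-1.6, 3.3, 0], "yaw": 0},
  ],
)

```text
clock: 9.12
ee_pos: [0.6277, -0.1034, 0.2417]
tool_rot: [[0.986, -0.169, -0.001], [-0.169, -0.986, 0.0], [-0.001, 0.0, -1.0]]
ft_force: [0.5, 0.7, 0.2]
width: -0.0002
```

>>> play_rows(
  moves=[
    {"hand": -1, "travel": [-1.6, 3.3, 0], "yaw": 0},
    {"hand": -1, "travel": [-1.6, 3.3, 0], "yaw": 0},
    {"hand": -1, "travel": [-1.6, 3.3, 0.5], "yaw": 0},
    {"hand": -1, "travel": [-1.6, 3.3, 0.5], "yaw": 0},
    {"hand": -1, "travel": [0, 0, 0], "yaw": 0},
  ],
)

```text
clock: 9.75
ee_pos: [0.5417, -0.2233, 0.2315]
tool_rot: [[0.985, -0.171, -0.002], [-0.171, -0.985, 0.001], [-0.002, -0.0, -1.0]]
ft_force: [-0.6, -0.1, -0.7]
width: 0.0001
```

```bash
python3 m2.py ii 4
python3 - <<'E'
from plan import *
c=vision.calibration("wrist")
p,d=vision.grab_frame("wrist"); cv2.imwrite("pics/i_wrist.png",p[:,:,::-1]);np.save("pics/i_wd.npy",d);np.save("pics/i_c.npy",c,allow_pickle=True)
p,d=vision.grab_frame("top"); cv2.imwrite("pics/i_top.png",p[:,:,::-1]);np.save("pics/i_td.npy",d)
plan([.478,-.313,.09],-9.8,8)
E
```

```text
scene [[0.526, 0.21], [0.411, 0.099], [0.68, 0.166], [0.45, -0.056], [0.718, 0.011], [0.603, -0.1]] (np.float64(-16.038391004655413), array([ 104.02067184,  164.0018704 ,   43.94208013, -136.0055149 ,
        -16.04591364,  -76.14354144]))
tank 221 [0.63690963 0.06058499] 0.001237885352259261 4.422684203949648 0.07242529394436129
clock 9.9 pos [ 0.5438 -0.2215  0.2321] alpha -9.74 F [-0.2 -0.1 -0.4]
[-0.62, 1.27, 1.78] 0.0
[-0.62, 1.27, 1.78] 0.0
[-0.62, 1.27, 1.78] 0.0
[-0.62, 1.27, 1.78] 0.0
[-0.62, 1.27, 1.78] 0.0
[-0.62, 1.27, 1.78] 0.0
[-0.62, 1.27, 1.78] 0.0
[-0.62, 1.27, 1.78] 0.0
```

View pics/i_wrist.png

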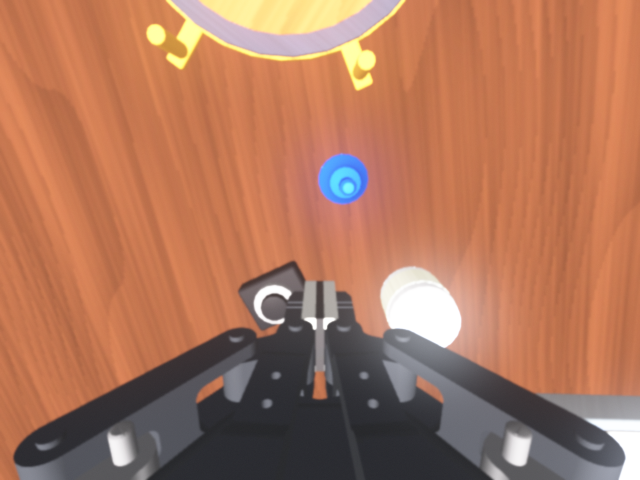

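View pics/i_top.png

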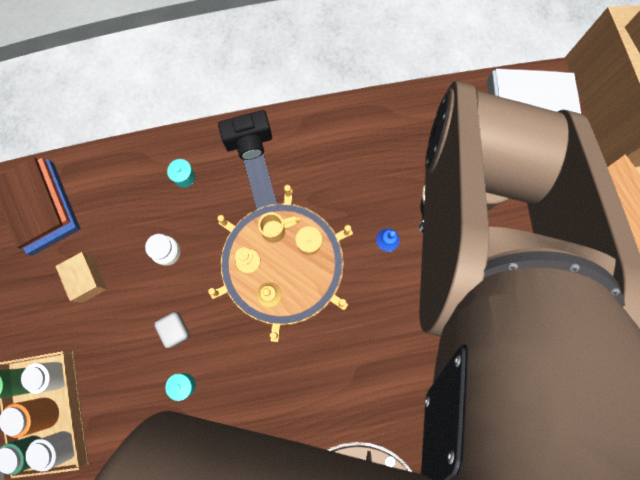

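The top view shows the tankard at (272,228), in line with the rail and lens. I'll cross-check it and locate the button.

Run:
```python
from plan import *
from scipy.optimize import least_squares
c=vision.calibration("top");d=np.load("pics/i_td.npy");P=cloud(c,d);im=cv2.imread("pics/i_top.png").astype(int)
C=np.array([.5602,.0554])
m=(d>0)&(P[...,2]>.105)&(P[...,2]<.122)&(np.hypot(P[...,0]-.633,P[...,1]-.061)<.045); q=P[m]
f=lambda t:np.hypot(q[:,0]-t[0],q[:,1]-t[1])-.0255
t=least_squares(f,[.633,.061],loss="soft_l1",f_scale=.002).x
print("tank",t,np.degrees(np.arctan2(*(t-C)[::-1])),np.hypot(*(t-C)))
# rail edges: rows 162..198
A=[];B=[]
for v in range(164,198,2):
    row=im[v,225:290];k=np.where((row[:,0]>row[:,2]-5)&(row.sum(-1)>150))[0]
    k=np.array([x for x in k]);A.append(atz(c,(225+k.min()-.5,v),.012)[:2]);B.append(atz(c,(225+k.max()+.5,v),.012)[:2])
A=np.array(A);B=np.array(B)
for X in(A,B):
    vx,vy,x,y=cv2.fitLine(X.astype(np.float32),cv2.DIST_HUBER,0,.01,.01).ravel();print(np.degrees(np.arctan(vy/vx)),x,y)
mid=(A.mean(0)+B.mean(0))/2;print(mid,np.linalg.norm(A.mean(0)-B.mean(0)),np.degrees(np.arctan2(*(mid-C)[::-1])))
w=np.load("pics/i_c.npy",allow_pickle=True).item();wd=np.load("pics/i_wd.npy")
z=cv2.imread("pics/i_wrist.png")[250:340,230:320];cv2.imwrite("pics/i_btn.png",cv2.resize(z,(600,600)))
for z in(.03,.038,.044):print(atz(w,(274,306),z))
print(wd[300:312,270:280].mean(), withd(w,(274,306),np.median(wd[300:312,270:280])))
```

```text
tank [0.6328858  0.05925261] 3.0340421412511756 0.07278782575217677
4.638833 0.7833524 0.09732366
4.7369223 0.7731418 0.04762061
[0.77298858 0.07201125] 0.050724605894445426 4.463718425633932
[ 0.47198811 -0.32316128  0.03      ]
[ 0.47392174 -0.31918642  0.038     ]
[ 0.47537195 -0.31620527  0.044     ]
0.3637389 [ 0.47616735 -0.31457021  0.04729081]
```

View pics/i_btn.png

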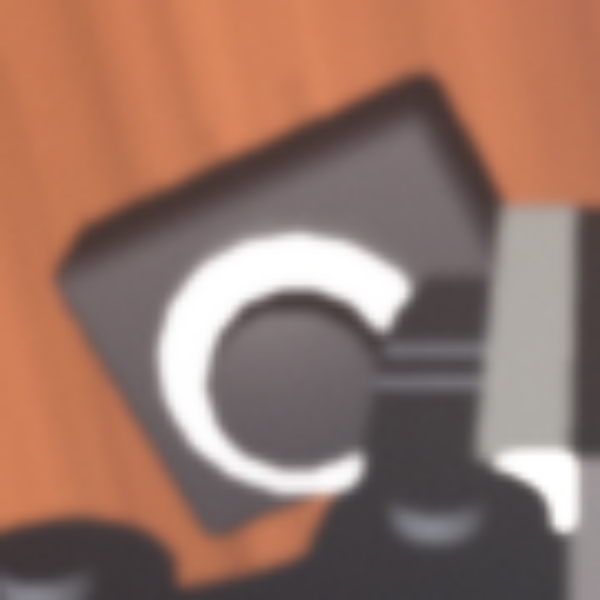

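Three views agree on alignment (within about 1.5°, 2 mm). The button is at about (0.475,-0.318). Move above it.

Run:
```python
from plan import *
plan([.475,-.318,.08],-9.8,5)
```

```text
clock 9.9 pos [ 0.5438 -0.2215  0.2321] alpha -9.74 F [-0.2 -0.1 -0.4]
[-1.03, 2.14, 3.04] 0.0
[-1.03, 2.14, 3.04] 0.0
[-1.03, 2.14, 3.04] 0.0
[-1.03, 2.14, 3.04] 0.0
[-1.03, 2.14, 3.04] 0.0
```

>>> play_rows(
  moves=[
    {"hand": -1, "travel": [-1.72, 3.56, 0], "yaw": 0},
    {"hand": -1, "travel": [-1.72, 3.56, 0], "yaw": 0},
    {"hand": -1, "travel": [-1.71, 3.58, 4], "yaw": 0},
    {"hand": -1, "travel": [0, 0, 5], "yaw": 0},
    {"hand": -1, "travel": [0, 0, 5], "yaw": 0},
  ],
)

```text
clock: 10.52
ee_pos: [0.4754, -0.3186, 0.0912]
tool_rot: [[0.986, -0.169, 0.001], [-0.169, -0.986, -0.001], [0.001, 0.0, -1.0]]
ft_force: [0.6, 0.7, -0.3]
width: 0.0
```

>>> play_rows(
  moves=[
    {"hand": -1, "travel": [0, 0, 1.5], "yaw": 0},
    {"hand": -1, "travel": [0, 0, 0], "yaw": 0},
    {"hand": -1, "travel": [0, 0, 0], "yaw": 0},
  ],
)

```text
clock: 10.9
ee_pos: [0.476, -0.3191, 0.079]
tool_rot: [[0.986, -0.169, 0.002], [-0.169, -0.986, -0.001], [0.002, 0.001, -1.0]]
ft_force: [0.0, -0.4, 0.3]
width: 0.0001
```

```bash
python3 m2.py jj 4;python3 - <<'E'
from plan import *
p,d=vision.grab_frame("wrist"); cv2.imwrite("pics/j_wrist.png",p[:,:,::-1])
p=cv2.imread("pics/jj_scene.png");cv2.imwrite("pics/j_b.png",cv2.resize(p[270:390,115:235],(600,600),interpolation=cv2.INTER_CUBIC))
plan([.475,-.318,.045],-9.8,2)
E
```

```text
scene [[0.526, 0.21], [0.412, 0.099], [0.68, 0.166], [0.45, -0.056], [0.718, 0.011], [0.603, -0.1]] (np.float64(-16.02833779528205), array([ 104.05254094,  164.04248516,   43.84454193, -136.0055149 ,
        -16.06647006,  -76.03761206]))
tank 220 [0.6369255 0.0605723] 0.0013166852785885409 4.411713864159331 0.07244014143569331
clock 11.0 pos [ 0.4758 -0.3192  0.079 ] alpha -9.72 F [ 0.8  0.1 -0.1]
[-0.05, -0.05, 1.7] 0.001
[-0.05, -0.05, 1.7] 0.001
```

View pics/j_wrist.png

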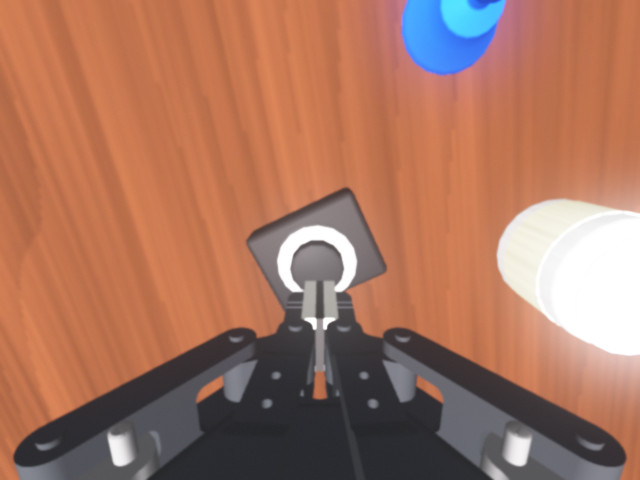

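View pics/j_b.png

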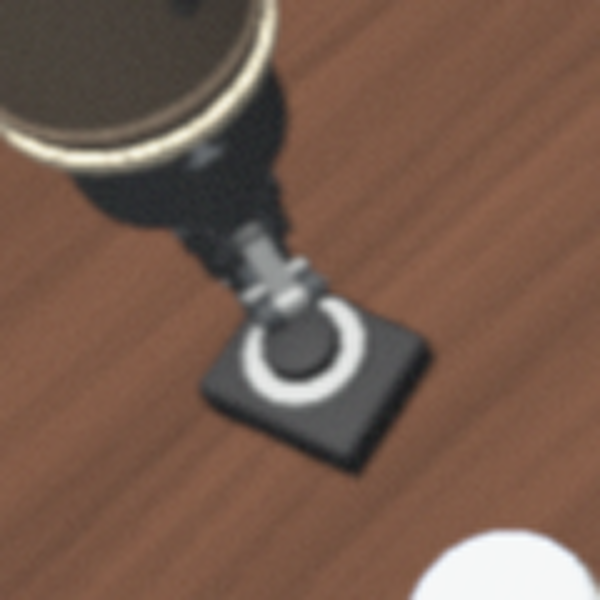

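Run:
```python
from h import *
w=vision.calibration("wrist")
for z in(.03,.036,.042):print(z,atz(w,(317.5,262.5),z))
```

```text
0.03 [ 0.47490408 -0.31957445  0.03      ]
0.036 [ 0.47530978 -0.31734548  0.036     ]
0.042 [ 0.47571548 -0.31511651  0.042     ]
```

>>> play_rows(
  moves=[
    {"hand": -1, "travel": [0, 0, 1.2], "yaw": 0},
    {"hand": -1, "travel": [0, 0, 1.0], "yaw": 0},
    {"hand": -1, "travel": [0, 0, 0], "yaw": 0},
  ],
)

```text
clock: 11.38
ee_pos: [0.4741, -0.3183, 0.0542]
tool_rot: [[0.986, -0.169, -0.001], [-0.169, -0.986, 0.001], [-0.002, -0.001, -1.0]]
ft_force: [0.4, 1.3, -0.2]
width: -0.0002
```

The xy position is confirmed. Stepping down with force checks.

>>> play_rows(
  moves=[
    {"hand": -1, "travel": [0, 0, 0.4], "yaw": 0},
    {"hand": -1, "travel": [0, 0, 0.3], "yaw": 0},
    {"hand": -1, "travel": [0, 0, 0.3], "yaw": 0},
    {"hand": -1, "travel": [0, 0, 0], "yaw": 0},
  ],
)

```text
clock: 11.88
ee_pos: [0.4748, -0.3187, 0.0452]
tool_rot: [[0.986, -0.169, -0.0], [-0.169, -0.986, -0.0], [-0.0, 0.0, -1.0]]
ft_force: [-0.2, 0.2, 2.2]
width: -0.0001
```

>>> play_rows(
  moves=[
    {"hand": -1, "travel": [0, 0, 0.3], "yaw": 0},
    {"hand": -1, "travel": [0, 0, 0], "yaw": 0},
  ],
)

```text
clock: 12.12
ee_pos: [0.4748, -0.3188, 0.0423]
tool_rot: [[0.986, -0.169, 0.0], [-0.169, -0.986, -0.0], [0.0, 0.0, -1.0]]
ft_force: [0.3, -0.2, 3.3]
width: 0.0001
```

>>> play_rows(
  moves=[
    {"hand": -1, "travel": [0, 0, 0.3], "yaw": 0},
    {"hand": -1, "travel": [0, 0, 0], "yaw": 0},
  ],
)

```text
clock: 12.38
ee_pos: [0.4749, -0.3188, 0.0399]
tool_rot: [[0.986, -0.169, 0.0], [-0.169, -0.986, -0.0], [0.0, 0.0, -1.0]]
ft_force: [-3.0, 2.5, 15.4]
width: 0.0003
```

The button bottomed out: 15 N at z=0.040, against a top face at about 0.047. Release it.

>>> play_rows(
  moves=[
    {"hand": -1, "travel": [0, 0, 0], "yaw": 0},
    {"hand": -1, "travel": [0, 0, -1], "yaw": 0},
    {"hand": -1, "travel": [0, 0, -3], "yaw": 0},
    {"hand": -1, "travel": [0, 0, -5], "yaw": 0},
    {"hand": -1, "travel": [0, 0, -5], "yaw": 0},
  ],
)

```text
clock: 13.0
ee_pos: [0.4744, -0.3184, 0.1806]
tool_rot: [[0.986, -0.169, -0.001], [-0.169, -0.986, 0.001], [-0.001, -0.0, -1.0]]
ft_force: [0.8, 0.0, 0.1]
width: 0.0002
```

>>> play_rows(
  moves=[
    {"hand": -1, "travel": [0, 0, -2], "yaw": 0},
    {"hand": -1, "travel": [0, 0, 0], "yaw": 0},
    {"hand": -1, "travel": [0, 0, 0], "yaw": 0},
  ],
)

```text
clock: 13.38
ee_pos: [0.4743, -0.3184, 0.1984]
tool_rot: [[0.986, -0.169, -0.001], [-0.169, -0.986, 0.001], [-0.001, -0.001, -1.0]]
ft_force: [-0.7, -0.2, -1.3]
width: 0.0003
```

```bash
python3 st.py; python3 m2.py kk 4
python3 - <<'E'
from h import *
p,d=vision.grab_frame("top"); cv2.imwrite("pics/k_top.png",p[:,:,::-1])
E
```

```text
13.375 r 0.3838078899931876 theta -103.26892948010456 alpha -9.74071070027546 [ 0.4743 -0.3184  0.1984] [-0.7 -0.2 -1.3]
scene [[0.526, 0.21], [0.412, 0.099], [0.68, 0.165], [0.45, -0.055], [0.718, 0.011], [0.603, -0.1]] (np.float64(-16.069731153156408), array([ 104.00463805,  163.99465867,   43.7819801 , -136.14058214,
        -15.95957382,  -76.09951075]))
tank 224 [0.63704756 0.06035647] 0.0011270828905944451 4.234340747837108 0.07254558018036836
```

View pics/kk_scene.png

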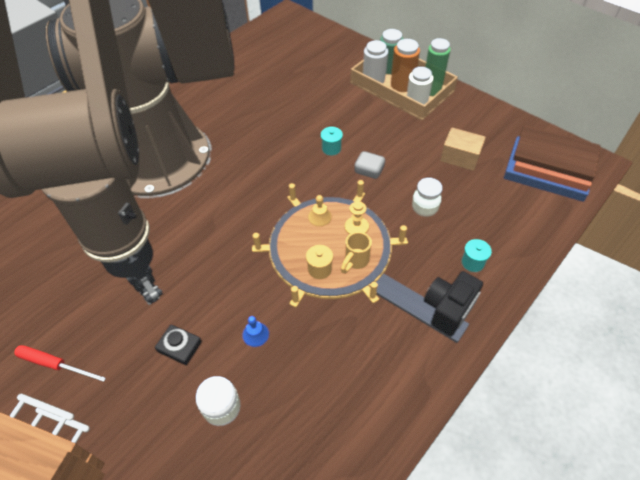

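View pics/k_top.png

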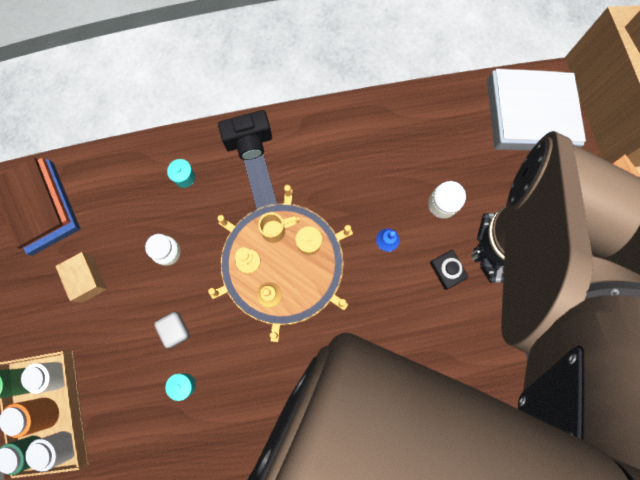

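The tankard (scene (357,248), top (272,228)) stands in front of the lens. All the pieces are upright, everything else is where it was, the button is up and the arm is clear.

```bash
python3 -c "
from cell import job; print(job.finish_job())"
```

```text
the job is handed in; nothing more can be done
None
```

The tankard is standing in front of the lens and has been photographed. I pushed one rim peg about 142° clockwise with the shut fingers, backed off, and then pressed the shutter button once. The job is handed in; it gave no verdict.

- **Alignment:** the last checks put the tankard at 4.2° in the scene view; an earlier top view gave 3.0°. The lens axis measured 4.0–4.9°, depending on the view. That is about 2 mm off the axis at most, against the 10 mm allowed. The turntable angle did not change before and after the press.
- **Shutter:** the button bottomed out with about 15 N at fingertip height 0.040 m, roughly 7 mm below its top by depth reading. After release the force was back near zero. I judged the button to be up again by eye from the pictures.
- **Disagreement:** depth readings put the button top at 0.047 m, while matching points between two views gave 0.038 m. First contact came at about 0.046 m, so the depth reading was right.
- **Everything else:** in the last pictures all four brass pieces stand upright, and the tape, jar and tin look unmoved. The robot touches nothing, and the clock stood near 13.5 s.

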